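Fasten the baby monitor to the dresser rail with its T-bolt

ROBOT

A 7-joint arm with a two-finger parallel gripper is mounted at the origin on the work surface. World frame = base frame: x ahead of the robot, y to its left, z up, the work surface at z = 0. Lengths are in m, angles in rad, forces in N, time in s.
With the tool pointing down it reaches from about 0.4 to 0.9 m from the base axis. Payload 5.5 kg.
Tool frame: the origin (TCP) lies on the centre line of the jaws, within the pads' length; the fingertips stand 17 mm ahead of it and the grasp point (between the pads) lies 2 mm behind it; z points along the fingers, x is the direction in which the jaws open and shut, and the axes are right-handed (so a half turn about z gives the same grasp; the last joint's range is limited). The gripper opens to 85 mm and grips with 20 to 120 N. Pads are 22 mm wide; open, the fingers measure 114 mm over their backs; the gripper's body (76 mm by 85 mm) begins 54 mm behind the grasp point. The pads swing forward as they close: fully open they stand 13 mm farther back than shut.
Start: joints at [-0.868, 0.501, -0.427, 1.55, 0.221, 1.138, -0.21], TCP at [0.277, 0.588, 0.248] pointing down, gripper open.
Joint ranges: [-2.88, 2.88], [-0.31, 2.03], [-1.54, 1.56], [0.2, 2.42], [-1.41, 4.55], [0.19, 2.02], [-2.57, 2.57]. Speed limits (rad/s): [2.57, 2.57, 3.14, 3.14, 3.14, 3.14, 3.14].

INTERFACE

Orientations are given as a unit quaternion [x, y, z, w].
In Python, from workcell import arm, grab_frame, camera_params, spotter gives the robot as it stands. The module is installed in compiled form; this text tells all that it offers.
- The arm moves only by the shell command python3 -m creep 'ROWS' [FORCE]. ROWS is a JSON object of lists of equal length, an entry for each row: "dp": the shift along the tool's x, y, z in m, a list of three; "rot": the turn, a rotation vector about the tool's x, y, z in degrees, a list of three; "jaw": the opening in per cent of the stroke, from 0 (shut) to 100 (fully open). A call has 1 to 8 rows; each row is the pose to reach, as a shift and turn from the pose commanded when the call began, along the tool's axes at that moment; what a row does not reach only later rows make up. A row lasts 1/8 s, in which the tool goes at most 62.5 mm and 10.7 degrees, less where a joint would pass 70% of its speed; a pose out of reach is approached as far as the arm can. A call with a gripper value outside its range is refused whole. The fingers move at their own pace and stop on an object; FORCE is the grip in N (left out, the last holds). Time passes only in rows, so rows that repeat a pose let the fingers close. It gives the time, the measured TCP pose, the force and the opening at its end, in the units of the state.
- arm.observe(): the state, without advancing time (a new reading comes with each control period).
- grab_frame(name): name is "scene" or "top" or "wrist"; returns (picture, depth): 480x640x3 uint8, red, green, blue; 480x640 float32, m along the optical axis (not along the pixel's ray), 0 where there is no reading.
- camera_params(name): a dict with "fov_y" (degrees; the focal length in pixels is half the picture's height over the tangent of half this angle, whatever the lens; pixels are square), "cx", "cy" (the principal point, pixels), "cam_to_world" (4x4, takes a point from camera to world coordinates). Camera axes: x right, y down, z forward; pixel columns grow to the right and rows downward; lengths in m; the calibration is good to about 2 mm. A picture is of the moment at which its call begins: read the wrist's pose just before it. camera_params takes no time and is no camera call; for the wrist camera it gives the pose at the moment of the call.
- arm.sign_off(): hands the job in, once; it reports no verdict.
Trained networks look in the newest picture that a camera, given by its name, has taken for a name from the list of things; names that differ only in an ending like _2 or _b are one class to them, and where a whole thing is asked for, a point or a joint stands for the part that bears it (a point fixed in the world has none). Each returns a list of dicts, best first, with "p" (0 to 1); they miss things now and then, are a little off and sometimes report something else, mostly with a low value. They report only what shows in the picture. A call takes as long as a camera call. They do not tell look-alikes from the thing itself.
- spotter.trace(camera, target): "pixels" (480x640 bool, what is visible of it) and "rect" ([left, top, right, bottom] in pixels, round what is visible of it).
The state is a dict: "time_s": time; "joints": joint angles; "joint_velocities": joint speeds; "joint_efforts": joint torques, N m; "tcp_pos": TCP position; "tool_rot": TCP orientation; "force": force on the tool from outside, world axes, zero at the start; "moment": the same for the moment, N m; "opening": finger opening in m.
Only numpy, scipy, OpenCV 4.12 (cv2) and the standard library are available. Lean on these libraries where they do the work, as an engineer would, in place of code of your own. Each camera call takes 0.05 s, during which the arm holds its last target. There are 200 camera calls.

TASK

The baby monitor is only standing loose on the aluminium accessory rail: take the T-bolt with the black knob that is parked in the rail's slot, lower it through the oblong hole in the monitor's foot so that its head goes into the rail's slot, turn it clockwise until the head stands square across the slot, and go on turning to tighten the knob by feel, hand-tight and not forced. Leave the monitor where it has been aimed, and do not disturb what lies in the grey tray.

Things in the scene. Friction and masses are not known exactly. Their poses are not given: they have to be found in the camera images.
- rail_slot (a point): Accessory rail: straight aluminium T-slot profile, screwed to the dresser top, 40 wide, 420 long, 28 high. Point: middle of its upper face, on the slot's centre line; y along the slot, x across, z up. The slot's mouth is 12.5 wide between lips 5 thick; below them the channel is 24.8 wide, its floor 24.5 below the upper face. The slot is alike over the whole length.
- rail: The same rail, fixed; origin at the middle of its underside, axes as rail_slot.
- monitor_hole (a point): White baby monitor (about 0.35 kg) loose on the rail. Its sage-green foot is a plate 5 thick, 48 wide, 146 long, with skirts that straddle the rail with 1 play either side. Point: centre of the oblong through hole in the foot, at the foot's upper face, 33 above the dresser; the hole is 14 wide (x, across the rail) and 32 long (y, along the rail, towards the camera), over the slot.
- monitor: The monitor; origin 5 below monitor_hole, same axes.
- monitor_camera (a point): Centre of the monitor's round camera head, 44 in diameter, 31 deep, on a short post 95 along the rail from the hole; its top is 92 above the dresser. Axes as monitor_hole.
- tbolt_knob (a point): T-bolt with knob, 0.11 kg, parked upright in the rail's slot. Point: on its axis, about half-way up the knob; y is the direction of the long T-head below, z up. The black ribbed knob to grip is 40 in diameter, 23 high, with an orange ring on top and a white washer, 36 in diameter, 4 thick, fast under it. Parked, the washer lies on the rail and the knob reaches from 32 to 55 above the dresser.
- tbolt_head (a point): Centre of the bearing (upper) face of the T-bolt's steel head, 29.6 below tbolt_knob, same axes. The head is 24 long (y), 10 wide (x), 10 high, with a rounded underside that lies 20 to 24 below the washer's underside; its stem is 6 in diameter. It passes the slot's mouth only lengthwise (within 5 degrees) and can turn only when the knob is down on the foot.
- tbolt_end (a point): Upper end of the bolt's stem, standing 3 to 7 out of the knob, in the orange ring; a black notch across it runs along the head's long side (y). Only clockwise turning (from above) brings the head square: the knob takes the bolt along, under 0.04 N m, until the head stops on the channel's walls about 95 degrees from lengthwise. Anticlockwise it jams askew.
- tbolt: The whole T-bolt; origin 13.6 above tbolt_head. Once the head has stopped, the knob turns on the bolt's thread (8 a turn, 0.05 N m) and draws the head up, an unknown 0.4 to 2.9 rad, until it bears on the lips; then the torque climbs. Hand-tight is 0.2 to 0.3 N m while turning, some 0.15 just after stopping (about 0.4 rad of turning past first bearing; 15 to 30 N of clamping); 0.5 is forced.
- jar: Small glass jar with a metal twist cap, 48 in diameter, 54 high, standing in the tray; origin at the centre of its underside. To be left alone.
- case: Clear pacifier case with a mint seam, 55 x 75 x 38 high, in the tray; origin at the centre of its underside. To be left alone.
- pacifier_a: Mint pacifier in the tray, 43 in diameter, 38 high, origin at the centre of its underside. To be left alone.
- pacifier_b: The other mint pacifier in the tray, same size and origin. To be left alone.
- tray: Shallow grey tray, 160 x 300 x 20 high, floor 5 thick, behind the rail, holding jar, case, two pacifiers, steel tongs and a bear clip; origin at the centre of its underside. It does not move.
There are look-alikes about, which are no part of the job. There is more than one size of the monitor; the job needs the larger.

How it is judged:
By the outcome, as a careful person would: the job done as asked, in the order asked, and still so for the second after the job is handed in, with the robot touching nothing.
It also fails if it takes over 67 s, if anything falls off the work surface, if the arm or the gripper's body presses on something with over 40 N, if the wrist force passes 120 N, or if a joint passes its speed limit or range.

## Working session

There is one attempt and no reset: what is moved stays moved. The work goes in short steps, Python scripts to look and compute and a shell command to move; the robot and the scene stay as the last step left them, time stands still between calls to the robot, and variables do not carry over. Pictures are saved under pics/ and viewed, about 8 in all and at most 12, crops included, and the job is handed in when it is done.

```bash
mkdir -p pics
cat > h.py <<'E'
import numpy as np, cv2
from workcell import arm, grab_frame, camera_params, spotter
from scipy.spatial.transform import Rotation as R
def shot(n):
    p=camera_params(n); a,d=grab_frame(n); return a,d,p
def save(a,f): cv2.imwrite('pics/'+f,cv2.cvtColor(a,cv2.COLOR_RGB2BGR))
def world(p,u,v,z):
    f=240/np.tan(np.radians(p['fov_y']/2)); u,v,z=map(np.asarray,(u,v,z))
    c=np.stack([(u-p['cx'])/f*z,(v-p['cy'])/f*z,z,np.ones_like(z,float)],-1)
    return (c@np.array(p['cam_to_world']).T)[...,:3]
def atz(p,u,v,h):
    a=world(p,u,v,1.0); o=np.array(p['cam_to_world'])[:3,3]; d=a-o
    return o+d*((h-o[2])/d[2])
def st():
    s=arm.observe(); print('t',s['time_s'],'tcp',np.round(s['tcp_pos'],4),'rot\n',np.round(R.from_quat(s['tool_rot']).as_matrix(),3),'j',np.round(s['joints'],3),'F',np.round(s['force'],2),'M',np.round(s['moment'],3),'op',round(s['opening'],4))
    return s
E
python3 - <<'E'
from h import *
st()
ims=[]
for n in('scene','top'):
    a,d,p=shot(n); ims.append(a); print(n,np.round(p['cam_to_world'],3).tolist(),p['fov_y'])
    for t in('tbolt_knob','monitor_hole','monitor_camera','rail','tray'):
        for r in spotter.trace(n,t)[:3]:
            m=r['pixels']&(d>0); v,u=np.nonzero(m)
            if len(u): print(t,round(r['p'],2),[int(x) for x in r['rect']],np.round(np.median(world(p,u,v,d[v,u]),0),3))
    np.savez('last_'+n,a=a,d=d)
    save(a,n+'1.png')
E
```

```text
t 0.0 tcp [0.2765 0.5875 0.2473] rot
 [[ 0.426  0.905 -0.001]
 [ 0.905 -0.426 -0.002]
 [-0.002 -0.    -1.   ]] j [-0.868  0.502 -0.427  1.551  0.221  1.138 -0.21 ] F [ 0.71 -0.22 -0.06] M [-0.036  0.055 -0.03 ] op 0.0856
scene [[-0.743, 0.458, -0.489, 1.006], [0.669, 0.484, -0.564, 0.562], [-0.021, -0.746, -0.666, 0.694], [0.0, 0.0, 0.0, 1.0]] 44.92659810340953
tbolt_knob 0.89 [280, 173, 302, 201] [ 0.47  -0.146  0.05 ]
tbolt_knob 0.3 [275, 179, 410, 343] [0.522 0.003 0.025]
monitor_hole 0.92 [357, 182, 396, 219] [ 0.373 -0.034  0.01 ]
monitor_hole 0.6 [321, 237, 390, 306] [0.539 0.11  0.033]
monitor_camera 0.81 [320, 240, 390, 305] [0.54  0.114 0.034]
monitor_camera 0.75 [352, 187, 396, 219] [ 0.374 -0.034  0.01 ]
rail 0.84 [276, 185, 413, 342] [0.522 0.004 0.024]
tray 0.59 [179, 218, 336, 371] [ 0.683 -0.008  0.006]
top [[0.014, -0.986, 0.164, 0.431], [-0.999, -0.019, -0.029, 0.025], [0.032, -0.163, -0.986, 0.754], [0.0, 0.0, 0.0, 1.0]] 50.07730087712956
tbolt_knob 0.87 [417, 285, 446, 313] [ 0.466 -0.153  0.056]
tbolt_knob 0.67 [171, 216, 463, 323] [ 0.496 -0.046  0.028]
monitor_hole 0.9 [329, 347, 375, 425] [ 0.349 -0.045  0.01 ]
monitor_hole 0.74 [214, 223, 324, 285] [0.527 0.081 0.035]
monitor_hole 0.54 [346, 170, 377, 208] [ 0.623 -0.061  0.017]
monitor_camera 0.8 [213, 225, 319, 285] [0.527 0.082 0.035]
monitor_camera 0.72 [330, 342, 372, 427] [ 0.349 -0.045  0.01 ]
rail 0.69 [169, 217, 461, 320] [ 0.496 -0.047  0.028]
tray 0.84 [227, 90, 446, 250] [ 0.671 -0.03   0.007]
tray 0.29 [417, 284, 448, 313] [ 0.466 -0.153  0.056]
```

Run:
```python
from h import *
a=np.load('last_top.npz')['a']
save(cv2.resize(a[80:440,150:480],None,fx=1.8,fy=1.6*1.04,interpolation=cv2.INTER_CUBIC) if 0 else cv2.resize(a[130:430,150:480],(660,600),interpolation=cv2.INTER_CUBIC),'top2.png')
```

```text
(no output)
```

View pics/top2.png

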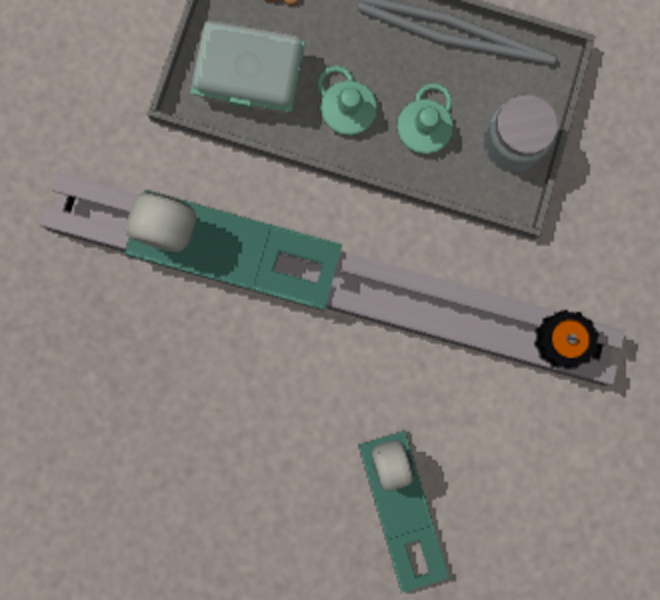

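The crop shows two monitors. The large one stands on the rail (foot at crop ~(235,250), hole at ~(300,267)), and a small look-alike lies loose on the dresser at ~(405,515). The one on the rail is the larger, so it is the one meant. The knob with the orange ring, at (568,338) in the rail, is the only T-bolt. Next I measure the axis and the hole.

```bash
cat >> h.py <<'E'
def comp(m,seed):
    n,l=cv2.connectedComponents(m.astype(np.uint8)); k=l[seed[1],seed[0]]; return l==k
def go(s,target,yaw=None):
    M=R.from_quat(s['tool_rot']).as_matrix(); print('dp tool',np.round(M.T@(np.array(target)-s['tcp_pos']),4),'tool x yaw',np.degrees(np.arctan2(M[1,0],M[0,0])).round(2))
E
python3 - <<'E'
from h import *
z=np.load('last_top.npz');a=z['a'];d=z['d'];p=camera_params('top')
h=cv2.cvtColor(a,cv2.COLOR_RGB2HSV)
W=world(p,*np.meshgrid(np.arange(640),np.arange(480)),d)
g=(h[...,0]>70)&(h[...,0]<95)&(h[...,1]>90)
g=comp(g,(275,255)); v,u=np.nonzero(g); P=W[g]; 
top=g&(abs(W[...,2]-.033)<.006); v,u=np.nonzero(top)
Q=atz(p,u,v,.033); r=cv2.minAreaRect(Q[:,:2].astype(np.float32)*1000); print('foot',r, np.median(P[:,2]))
cn,hi=cv2.findContours(top.astype(np.uint8),cv2.RETR_CCOMP,cv2.CHAIN_APPROX_NONE)
for c,k in zip(cn,hi[0]):
    if k[3]>=0 and len(c)>12:
        c=c[:,0]; q=atz(p,c[:,0],c[:,1],.033); print('hole',c.mean(0),cv2.minAreaRect(q[:,:2].astype(np.float32)*1000))
o=(h[...,0]<14)&(h[...,1]>150)&(h[...,2]>120); o=comp(o,(433,297)); v,u=np.nonzero(o); print('ring',len(u),u.mean(),v.mean(),atz(p,u,v,.0555).mean(0), np.median(W[o],0))
# rail pixels
b=(abs(W[...,2]-.028)<.004)&(d>0)&~g&(h[...,1]<60)&(W[...,0]>.4)&(W[...,0]<.6)
b=cv2.morphologyEx(b.astype(np.uint8),cv2.MORPH_OPEN,np.ones((3,3)));v,u=np.nonzero(b);q=atz(p,u,v,.028)
print('rail',cv2.minAreaRect(q[:,:2].astype(np.float32)*1000),cv2.fitLine(q[:,:2].astype(np.float32),cv2.DIST_HUBER,0,.01,.01).ravel())
s=st(); go(s,[.463,-.153,.2])
E
```

```text
Traceback (most recent call last):
  File "h.py", line 12, in atz
    a=world(p,u,v,1.0); o=np.array(p['cam_to_world'])[:3,3]; d=a-o
  File "h.py", line 9, in world
    c=np.stack([(u-p['cx'])/f*z,(v-p['cy'])/f*z,z,np.ones_like(z,float)],-1)
ValueError: all input arrays must have the same shape
```

```bash
sed -i 's/u,v,z=map(np.asarray,(u,v,z))/u,v,z=np.broadcast_arrays(u,v,z)/; s/d\*((h-o\[2\])\/d\[2\])/d*((h-o[2])\/d[...,2:3])/' h.py
python3 - <<'E'
from h import *
z=np.load('last_top.npz');a=z['a'];d=z['d'];p=camera_params('top')
h=cv2.cvtColor(a,cv2.COLOR_RGB2HSV)
W=world(p,*np.meshgrid(np.arange(640),np.arange(480)),d)
g=(h[...,0]>70)&(h[...,0]<95)&(h[...,1]>90)
g=comp(g,(275,255)); v,u=np.nonzero(g); P=W[g]; 
top=g&(abs(W[...,2]-.033)<.006); v,u=np.nonzero(top)
Q=atz(p,u,v,.033); r=cv2.minAreaRect(Q[:,:2].astype(np.float32)*1000); print('foot',r, np.median(P[:,2]))
cn,hi=cv2.findContours(top.astype(np.uint8),cv2.RETR_CCOMP,cv2.CHAIN_APPROX_NONE)
for c,k in zip(cn,hi[0]):
    if k[3]>=0 and len(c)>12:
        c=c[:,0]; q=atz(p,c[:,0],c[:,1],.033); print('hole',c.mean(0),cv2.minAreaRect(q[:,:2].astype(np.float32)*1000))
o=(h[...,0]<14)&(h[...,1]>150)&(h[...,2]>120); o=comp(o,(433,297)); v,u=np.nonzero(o); print('ring',len(u),u.mean(),v.mean(),atz(p,u,v,.0555).mean(0), np.median(W[o],0))
b=(abs(W[...,2]-.028)<.004)&(d>0)&~g&(h[...,1]<60)&(W[...,0]>.4)&(W[...,0]<.6)
b=cv2.morphologyEx(b.astype(np.uint8),cv2.MORPH_OPEN,np.ones((3,3)));v,u=np.nonzero(b);q=atz(p,u,v,.028)
print('rail',cv2.minAreaRect(q[:,:2].astype(np.float32)*1000),cv2.fitLine(q[:,:2].astype(np.float32),cv2.DIST_HUBER,0,.01,.01).ravel())
s=st(); go(s,[.463,-.153,.2])
E
```

```text
foot ((527.2333374023438, 75.82929229736328), (144.17691040039062, 47.002281188964844), 75.40191650390625) 0.034172949172131095
hole [298.75384615 263.21538462] ((515.5573120117188, 30.17089080810547), (36.053680419921875, 18.09099769592285), 75.01383972167969)
ring 307188 319.49546531765566 239.49775056317304 [ 0.5549056  -0.00063397  0.0555    ] [0.5525531  0.00242314 0.00134896]
rail ((508.9561767578125, 6.2455902099609375), (420.5075378417969, 40.46984100341797), 75.36177825927734) [0.24437548 0.96968067 0.5137468  0.04693093]
t 0.6 tcp [0.2767 0.5882 0.2483] rot
 [[ 0.426  0.905  0.   ]
 [ 0.905 -0.426  0.   ]
 [ 0.     0.    -1.   ]] j [-0.868  0.501 -0.427  1.55   0.221  1.138 -0.21 ] F [-0.46 -0.89 -0.12] M [-0.014  0.041 -0.044] op 0.0854
dp tool [-0.5913  0.4841  0.0483] tool x yaw 64.81
```

```bash
python3 -m creep '{"dp":[[-0.048,0.039,0],[-0.096,0.078,0],[-0.144,0.117,0],[-0.192,0.156,0],[-0.24,0.195,0],[-0.288,0.234,0],[-0.336,0.273,0],[-0.384,0.312,0]],"rot":[[0,0,-8],[0,0,-16],[0,0,-24],[0,0,-32],[0,0,-40],[0,0,-48],[0,0,-56],[0,0,-64]],"jaw":[100,100,100,100,100,100,100,100]}' 40; python3 -c "
from h import *
go(st(),[.4674,-.1535,.2])"
```

```text
time_s: 1.6
tcp_pos: [0.3915, 0.1272, 0.2488]
tool_rot: [0.44, 0.898, 0.0, 0.001]
force: [0.6, 0.3, -0.7]
opening: 0.0853
t 1.6 tcp [0.3915 0.1272 0.2488] rot
 [[-0.613  0.79   0.001]
 [ 0.79   0.613  0.   ]
 [-0.001  0.001 -1.   ]] j [-0.008  0.05  -0.38   2.111  0.023  0.983  1.829] F [ 0.59  0.33 -0.73] M [-0.007 -0.079  0.023] op 0.0853
dp tool [-0.2683 -0.112   0.0489] tool x yaw 127.77
```

```bash
python3 -m creep '{"dp":[[-0.045,-0.019,0.008],[-0.09,-0.037,0.016],[-0.134,-0.056,0.024],[-0.179,-0.075,0.032],[-0.224,-0.093,0.04],[-0.268,-0.112,0.049],[-0.268,-0.112,0.049],[-0.268,-0.112,0.049]],"rot":[[0,0,0],[0,0,0],[0,0,0],[0,0,0],[0,0,0],[0,0,0],[0,0,0],[0,0,0]],"jaw":[100,100,100,100,100,100,100,100]}'
python3 - <<'E'
from h import *
s=st(); a,d,p=shot('wrist'); np.savez('w1',a=a,d=d); save(a,'w1.png')
r=spotter.trace('wrist','tbolt_knob')
for q in r[:2]:
    v,u=np.nonzero(q['pixels']); print(q['p'],q['rect'],u.mean(),v.mean())
h=cv2.cvtColor(a,cv2.COLOR_RGB2HSV)
o=((h[...,0]<14)&(h[...,1]>150)&(h[...,2]>110)).astype(np.uint8)
n,l,stt,c=cv2.connectedComponentsWithStats(o)
for i in range(1,n):
    if stt[i,4]>100:
        v,u=np.nonzero(l==i); hull=cv2.convexHull(np.c_[u,v].astype(np.int32)); e=cv2.minEnclosingCircle(hull); print(stt[i],e,'ring at z.055',atz(p,e[0][0],e[0][1],.055),'depth pts',np.median(world(p,u,v,d[v,u]),0))
E
```

```text
time_s: 2.6
tcp_pos: [0.4654, -0.1512, 0.1993]
tool_rot: [0.442, 0.897, 0.0, -0.0]
force: [-0.3, 0.7, -0.8]
opening: 0.0855
t 2.6 tcp [ 0.4654 -0.1512  0.1993] rot
 [[-0.609  0.793 -0.   ]
 [ 0.793  0.609  0.   ]
 [ 0.001  0.    -1.   ]] j [ 0.354  0.248 -0.108  2.002  0.033  0.894  2.454] F [-0.26  0.73 -0.75] M [0.054 0.032 0.032] op 0.0855
0.7 [283.4, 186.0, 342.6, 251.8] 313.07883817427387 217.22821576763485
```

View pics/w1.png

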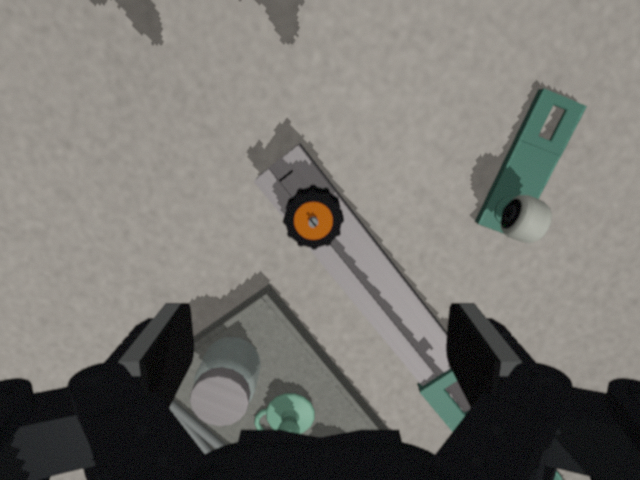

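The wrist picture shows the knob at (313,217) with its orange ring and stem at about (314,220). The notch looks to run along the rail. I'll compute the knob's position precisely.

```bash
cat >> h.py <<'E'
def ring(a,d,p,z):
    A=a.astype(int); o=((A[...,0]>130)&(A[...,0]-A[...,2]>90)&(A[...,0]-A[...,1]>60)).astype(np.uint8)
    n,l,s,c=cv2.connectedComponentsWithStats(o)
    for i in range(1,n):
        if s[i,4]>60:
            v,u=np.nonzero(l==i); e=cv2.minEnclosingCircle(cv2.convexHull(np.c_[u,v].astype(np.int32))); print('ring px',e,s[i,4],'at z',np.round(atz(p,e[0][0],e[0][1],z),4),'depth',np.round(np.median(world(p,u,v,d[v,u]),0),4))
E
python3 - <<'E'
from h import *
p=camera_params('wrist'); z=np.load('w1.npz'); a=z['a']; ring(a,z['d'],p,.055)
zt=np.load('last_top.npz'); ring(zt['a'],zt['d'],camera_params('top'),.055)
c=cv2.resize(a[185:255,275:350],None,fx=8,fy=8,interpolation=cv2.INTER_CUBIC); save(c,'w1c.png')
go(st(),[.4674,-.1535,.12])
E
```

```text
ring px ((312.9166564941406, 220.5), 19.08125877380371) 988 at z [ 0.467 -0.154  0.055] depth [ 0.4667 -0.1542  0.0552]
ring px ((434.45062255859375, 299.2530822753906), 8.984055519104004) 218 at z [ 0.4668 -0.1556  0.055 ] depth [ 0.467  -0.1546  0.0564]
t 2.7 tcp [ 0.4656 -0.1504  0.1995] rot
 [[-0.611  0.792  0.   ]
 [ 0.792  0.611  0.   ]
 [ 0.     0.    -1.   ]] j [ 0.353  0.247 -0.109  2.002  0.034  0.894  2.454] F [0.9  0.13 0.17] M [-0.017 -0.041 -0.015] op 0.0851
dp tool [-0.0036 -0.0005  0.0795] tool x yaw 127.65
```

View pics/w1c.png

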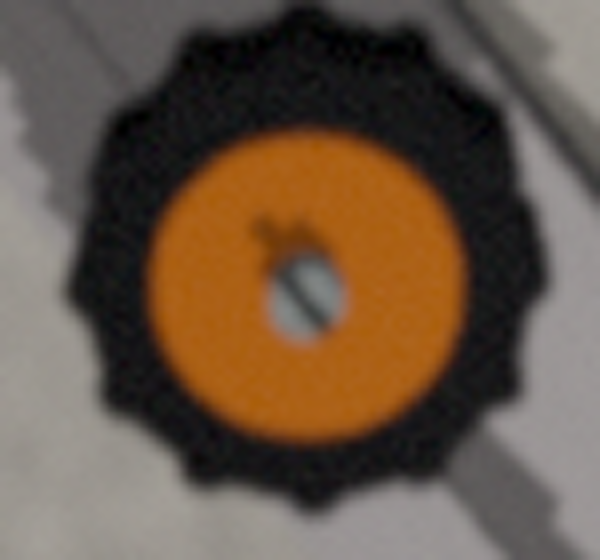

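The notch (285,265)–(328,328 in the crop) runs along the slot, so the bolt is parked lengthwise. The axis is at (0.467,-0.154). Descending and gripping.

```bash
python3 -m creep '{"dp":[[-0.0036,-0.001,0.04],[-0.0036,-0.001,0.08],[-0.0036,-0.001,0.115],[-0.0036,-0.001,0.135],[-0.0036,-0.001,0.147],[-0.0036,-0.001,0.147],[-0.0036,-0.001,0.147],[-0.0036,-0.001,0.147]],"rot":[[0,0,0],[0,0,0],[0,0,0],[0,0,0],[0,0,0],[0,0,0],[0,0,0],[0,0,0]],"jaw":[100,100,100,100,100,100,60,40]}' 40;  python3 -m creep '{"dp":[[0,0,0],[0,0,0],[0,0,0],[0,0,0]],"rot":[[0,0,0],[0,0,0],[0,0,0],[0,0,0]],"jaw":[20,0,0,0]}' 40; python3 -c "
from h import *
s=st();go(s,[.5155,.0302,.12])"
```

```text
time_s: 3.7
tcp_pos: [0.4677, -0.1555, 0.0533]
tool_rot: [0.442, 0.897, 0.0, 0.001]
force: [-0.2, 1.1, -0.3]
opening: 0.0517
time_s: 4.2
tcp_pos: [0.4674, -0.1555, 0.0533]
tool_rot: [0.442, 0.897, 0.0, 0.001]
force: [-0.8, 0.6, 6.6]
opening: 0.0385
t 4.2 tcp [ 0.4674 -0.1555  0.0533] rot
 [[-0.609  0.793  0.001]
 [ 0.793  0.609 -0.001]
 [-0.001  0.001 -1.   ]] j [ 0.339  0.493 -0.086  2.081  0.076  0.57   2.424] F [-0.85  0.58  6.61] M [0.174 0.275 0.024] op 0.0385
dp tool [ 0.1179  0.1512 -0.0667] tool x yaw 127.52
```

```bash
python3 -m creep '{"dp":[[0,0,-0.005],[0,0,-0.015],[0,0,-0.03],[0,0,-0.05],[0,0,-0.067],[0,0,-0.067]],"rot":[[0,0,0],[0,0,0],[0,0,0],[0,0,0],[0,0,0],[0,0,0]],"jaw":[0,0,0,0,0,0]}' 60
python3 - <<'E'
from h import *
s=st(); go(s,[.5155,.0302,.12])
for n in('top','wrist'):
    a,d,p=shot(n); np.savez(n+'3',a=a,d=d); ring(a,d,p,.122)
    if n=='wrist': save(a,'w3.png')
E
```

```text
time_s: 4.95
tcp_pos: [0.4683, -0.1557, 0.1213]
tool_rot: [0.442, 0.897, 0.0, 0.002]
force: [0.1, -0.1, -1.3]
opening: 0.038
t 4.95 tcp [ 0.4683 -0.1557  0.1213] rot
 [[-0.609  0.793  0.004]
 [ 0.793  0.609 -0.001]
 [-0.003  0.002 -1.   ]] j [ 0.352  0.371 -0.1    2.053  0.056  0.716  2.441] F [ 0.11 -0.13 -1.29] M [-0.058  0.009 -0.024] op 0.038
dp tool [0.1187 0.1507 0.0012] tool x yaw 127.52
ring px ((319.6038818359375, 334.0), 38.720401763916016) 3621 at z [ 0.4665 -0.1558  0.122 ] depth [ 0.4668 -0.1558  0.1217]
```

View pics/w3.png

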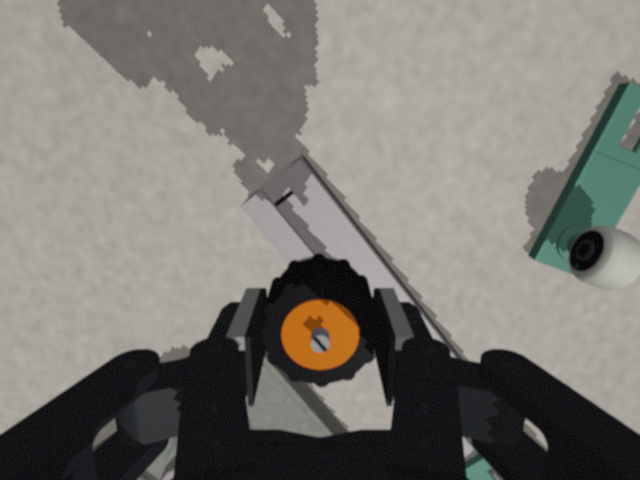

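The bolt is held, with its ring at (320,334). The slot line is visible above it, between about (285,200) and (330,260). I'll compare the notch yaw with the rail direction and get the slot line.

Run:
```python
from h import *
def rail(a,d,p,tag):
    h=cv2.cvtColor(a,cv2.COLOR_RGB2HSV); W=world(p,*np.meshgrid(np.arange(640),np.arange(480)),d)
    b=(abs(W[...,2]-.028)<.003)&(d>0)&(abs((W[...,0]-.509)*.968-(W[...,1]-.006)*.252)<.026)
    b&=~((h[...,0]>60)&(h[...,0]<100)&(h[...,1]>80))
    b=cv2.morphologyEx(b.astype(np.uint8),cv2.MORPH_OPEN,np.ones((3,3)));v,u=np.nonzero(b);q=atz(p,u,v,.028)[:,:2]
    t=np.radians(75.4);e=np.array([np.cos(t),np.sin(t)]);n=np.array([e[1],-e[0]])
    s=(q-[.509,.006])@e; w=(q-[.509,.006])@n
    B=[(k,np.percentile(w[(s>k)&(s<k+.01)],2),np.percentile(w[(s>k)&(s<k+.01)],98)) for k in np.arange(-.2,.2,.01) if ((s>k)&(s<k+.01)).sum()>25]
    B=np.array(B); ok=abs(B[:,2]-B[:,1]-.0385)<.003; B=B[ok]; c=B[:,1:].mean(1)
    f=np.polyfit(B[:,0]+.005,c,1); print(tag,len(B),'widths',np.median(B[:,2]-B[:,1]).round(4),'slope deg',np.degrees(f[0]).round(2),'offset mid mm',f[1]*1e3,'s range',B[0,0],B[-1,0],'resid',np.std(c-np.polyval(f,B[:,0]+.005))*1e3)
    return e,n
T=lambda x:(np.array(x)-[.509,.006])
pw=camera_params('wrist'); s=arm.observe()
Cn=np.array(pw['cam_to_world'])
# wrist camera pose at w1: rebuild from tool pose then
M=np.eye(4);M[:3,:3]=R.from_quat(s['tool_rot']).as_matrix();M[:3,3]=s['tcp_pos']; TC=np.linalg.inv(M)@Cn
M1=np.eye(4);M1[:3,:3]=np.array([[-.610,.7925,0],[.7925,.610,0],[0,0,-1]]);M1[:3,3]=[.4655,-.1510,.1994]
p1=dict(pw);p1['cam_to_world']=M1@TC
z=np.load('w1.npz');e,n=rail(z['a'],z['d'],p1,'w1'); ring(z['a'],z['d'],p1,.055)
z3=np.load('wrist3.npz');rail(z3['a'],z3['d'],pw,'w3')
zt=np.load('last_top.npz');rail(zt['a'],zt['d'],camera_params('top'),'top')
print('n',n,'w of rings', T([.467,-.154])@n*1e3, T([.4667,-.1558])@n*1e3,'tcp grip/now',T([.4674,-.1555])@n*1e3,T([.4683,-.1557])@n*1e3)
for zz,pp,c,h in((z,p1,(313,221),.06),(z3,pw,(320,341),.127)):
    g=cv2.cvtColor(zz['a'],cv2.COLOR_RGB2GRAY).astype(float); y,x=np.mgrid[:480,:640]; r=4 if h<.1 else 8
    m=(x-c[0])**2+(y-c[1])**2<=r*r; wt=np.clip(np.percentile(g[m],60)-g[m],0,None); 
    q=atz(pp,x[m],y[m],h)[:,:2]; mu=(wt[:,None]*q).sum(0)/wt.sum(); C=((q-mu)*wt[:,None]).T@(q-mu); ev,V=np.linalg.eigh(C); print('notch yaw',np.degrees(np.arctan2(V[1,1],V[0,1]))%180,ev/ev.sum())
c=cv2.resize(z3['a'][315:367,294:346],None,fx=10,fy=10,interpolation=cv2.INTER_CUBIC); save(c,'w3c.png')
```

```text
w1 16 widths 0.0389 slope deg 0.09 offset mid mm -0.03923172722816673 s range -0.2 -0.02999999999999986 resid 0.09879856763644386
ring px ((312.9166564941406, 220.5), 19.08125877380371) 988 at z [ 0.4669 -0.1547  0.055 ] depth [ 0.4666 -0.1548  0.0551]
w3 4 widths 0.0388 slope deg 0.05 offset mid mm -1.2253207879980916 s range -0.2 -0.09999999999999992 resid 0.04770079497108231
top 22 widths 0.0388 slope deg 0.08 offset mid mm -0.1303884697593088 s range -0.2 0.19000000000000034 resid 0.3399717812042119
n [ 0.96770917 -0.25206936] w of rings -0.31268784134459715 -0.14927574765160462 tcp grip/now 0.45249986421281446 1.3738519892952314
notch yaw 60.65075697084586 [0.21353993 0.78646007]
notch yaw 61.09240416075384 [0.22582664 0.77417336]
```

View pics/w3c.png

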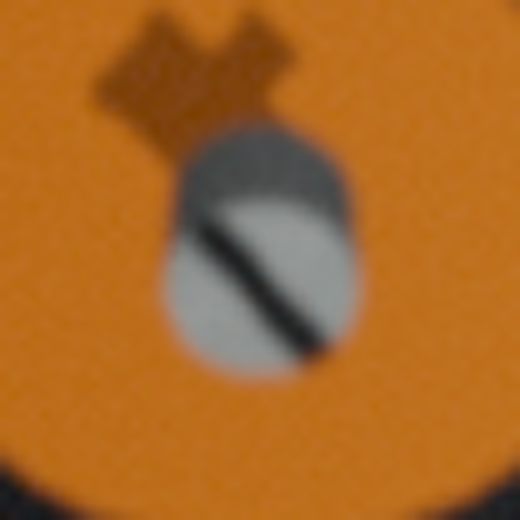

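Run:
```python
from h import *
p=camera_params('wrist')
for h in(.122,.127):
    q=atz(p,np.array([313.8,325.7,320.2]),np.array([336.8,350.2,343.5]),h); d=q[1]-q[0]; print('notch yaw',np.degrees(np.arctan2(d[1],d[0]))%180,'len',np.linalg.norm(d),'centre',q[2])
s=st(); go(s,[.5160,.0301,s['tcp_pos'][2]])
```

```text
notch yaw 75.79928737369167 len 0.006163257489919477 centre [ 0.46818369 -0.15361519  0.122     ]
notch yaw 75.7992873736916 len 0.005911476003765731 centre [ 0.46585332 -0.15541357  0.127     ]
t 5.05 tcp [ 0.4669 -0.1553  0.1196] rot
 [[-0.609  0.793  0.001]
 [ 0.793  0.609 -0.   ]
 [-0.001  0.    -1.   ]] j [ 0.351  0.373 -0.1    2.055  0.056  0.715  2.441] F [-0.74  0.47 -1.79] M [0.038 0.015 0.005] op 0.038
dp tool [ 0.1172  0.1519 -0.    ] tool x yaw 127.53
```

```bash
python3 -m creep '{"dp":[[0.018,0.023,0],[0.036,0.046,0],[0.058,0.075,0],[0.08,0.103,0],[0.1,0.129,0],[0.112,0.145,0],[0.1172,0.1515,0],[0.1172,0.1515,0]],"rot":[[0,0,0],[0,0,0],[0,0,0],[0,0,0],[0,0,0],[0,0,0],[0,0,0],[0,0,0]],"jaw":[0,0,0,0,0,0,0,0]}'
python3 - <<'E'
from h import *
X=[];Z=[];M=[]
for i in range(8):
    a,d,p=shot('wrist'); s=arm.observe(); X.append(s['tcp_pos']); Z.append(R.from_quat(s['tool_rot']).as_matrix()[:,2]); M.append(np.r_[s['force'],s['moment']])
print(np.round(np.mean(X,0),4),np.round(np.std(X,0),4),np.mean(Z,0).round(4),np.std(Z,0).round(4)); print('FM',np.mean(M,0).round(3),np.std(M,0).round(3))
tp=camera_params('wrist'); Mx=np.eye(4); Mx[:3,:3]=R.from_quat(s['tool_rot']).as_matrix(); Mx[:3,3]=s['tcp_pos']; print((np.linalg.inv(Mx)@tp['cam_to_world']).round(4).tolist())
np.savez('w4',a=a,d=d); save(a,'w4.png'); s=st()
E
```

```text
time_s: 6.05
tcp_pos: [0.5152, 0.03, 0.1187]
tool_rot: [0.442, 0.897, -0.0, -0.0]
force: [0.0, -0.5, -1.6]
opening: 0.0376
[0.5154 0.0289 0.1191] [0.0002 0.0003 0.0002] [-5.e-04 -6.e-04 -1.e+00] [0.0004 0.0002 0.    ]
FM [ 0.022 -0.14  -1.126 -0.011 -0.003 -0.009] [0.451 0.565 0.256 0.023 0.038 0.021]
[[1.0, -0.001, 0.0004, 0.0003], [0.0008, 0.9611, 0.2761, -0.07], [-0.0007, -0.2761, 0.9611, -0.1248], [0.0, 0.0, 0.0, 1.0]]
t 6.45 tcp [0.5156 0.0293 0.1193] rot
 [[-0.608  0.794 -0.   ]
 [ 0.794  0.608 -0.   ]
 [-0.    -0.    -1.   ]] j [ 0.017  0.412 -0.152  1.996  0.09   0.74   2.036] F [ 0.57 -0.57 -1.66] M [-0.04  -0.027  0.016] op 0.0376
```

View pics/w4.png

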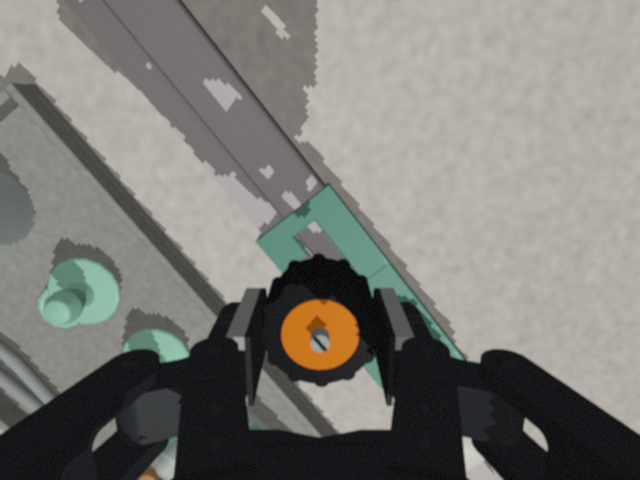

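The view shows the rail ending under the foot's near edge (260,240)–(330,185), the near end of the hole at about (305,228), and the ring at (320,334). I'll measure the bolt against slot and hole in this one picture.

Run:
```python
from h import *
p=camera_params('wrist'); z=np.load('w4.npz'); a,d=z['a'],z['d']
TC=np.array([[1,0,0,0.0003],[0,.9611,.2761,-.07],[0,-.2761,.9611,-.1248],[0,0,0,1]])
M=np.eye(4);t=np.radians(127.5);M[:3,:3]=np.array([[np.cos(t),np.sin(t),-.0005],[np.sin(t),-np.cos(t),-.0006],[0,0,-1]]);M[:3,3]=[.5154,.0289,.1191]
p['cam_to_world']=M@TC
ring(a,d,p,.1215)
W=world(p,*np.meshgrid(np.arange(640),np.arange(480)),d)
h=cv2.cvtColor(a,cv2.COLOR_RGB2HSV); t=np.radians(75.35);e=np.array([np.cos(t),np.sin(t)]);n=np.array([e[1],-e[0]])
green=(h[...,0]>65)&(h[...,0]<100)&(h[...,1]>80)
O=np.array([.5154,.0289])
for tag,m,zz in(('rail',(abs(W[...,2]-.028)<.004)&~green,.028),('foot',(abs(W[...,2]-.033)<.004)&green,.033)):
    v,u=np.nonzero(m&(d>0)); q=atz(p,u,v,zz)[:,:2]-O; s=q@e*1e3; w=q@n*1e3; k=(abs(w)<29)&(s<-20 if tag=='foot' else s<-40); s,w=s[k],w[k]
    print(tag,'s min',np.percentile(s,.3))
    for k in range(-130,-20,6):
        b=(s>k)&(s<k+6)
        if b.sum()>40:
            ww=np.sort(w[b]); g=np.diff(ww); i=g.argmax(); print(k,np.percentile(ww,1).round(2),np.percentile(ww,99).round(2),'mid',(np.percentile(ww,1)+np.percentile(ww,99)).round(2)/2,'gap',ww[i].round(1),ww[i+1].round(1))
q=atz(p,np.array([293.,318,306]),np.array([237.,222,230]),.033)[:,:2]-O; print('hole near end pts s',q@e*1e3,'w',q@n*1e3)
```

```text
ring px ((319.5, 334.5), 38.89097213745117) 3863 at z [0.5143 0.0284 0.1215] depth [0.514  0.0282 0.1204]
rail s min -161.3542733042966
-130 -20.61 18.96 mid -0.825 gap -6.9 4.8
-124 -20.6 18.97 mid -0.815 gap -6.9 4.8
-118 -20.53 18.94 mid -0.795 gap -6.9 4.8
-112 -20.55 18.96 mid -0.795 gap -6.9 4.8
-106 -20.59 18.89 mid -0.85 gap -6.9 4.7
-100 -20.53 18.95 mid -0.79 gap -6.9 5.0
-94 -20.72 18.88 mid -0.915 gap -6.9 4.9
-88 -20.62 18.91 mid -0.855 gap -6.9 4.6
-82 -20.68 18.98 mid -0.85 gap -6.9 4.8
-76 -20.62 18.9 mid -0.86 gap -7.0 4.9
-70 -20.61 18.93 mid -0.835 gap -6.9 4.7
-64 -20.64 18.89 mid -0.88 gap -6.9 4.6
-58 -20.71 18.93 mid -0.89 gap -7.0 4.9
-52 -20.6 18.85 mid -0.875 gap -6.9 4.7
-46 -20.63 18.88 mid -0.875 gap -6.9 4.8
foot s min -24.39743580859899
-28 -24.56 21.42 mid -1.57 gap 11.3 11.7
-22 -24.41 21.63 mid -1.385 gap -19.3 -15.8
hole near end pts s [-14.05161939 -12.45025024 -12.88207886] w [ 5.99476877 -9.03240331 -1.5936707 ]
```

Bolt and slot agree laterally to about 0.1 mm. The hole centre lies about 3 mm further along the rail. Shifting and lowering.

```bash
python3 -m creep '{"dp":[[0.0018,0.0024,0.008],[0.0018,0.0024,0.02],[0.0018,0.0024,0.03],[0.0018,0.0024,0.036],[0.0018,0.0024,0.04],[0.0018,0.0024,0.044],[0.0018,0.0024,0.047],[0.0018,0.0024,0.047]],"rot":[[0,0,0],[0,0,0],[0,0,0],[0,0,0],[0,0,0],[0,0,0],[0,0,0],[0,0,0]],"jaw":[0,0,0,0,0,0,0,0]}'; python3 -c "
from h import *
st()"
```

```text
time_s: 7.45
tcp_pos: [0.5164, 0.0328, 0.0722]
tool_rot: [0.442, 0.897, -0.0, -0.0]
force: [-0.1, -0.3, -0.6]
opening: 0.0378
t 7.45 tcp [0.5164 0.0328 0.0722] rot
 [[-0.609  0.793 -0.   ]
 [ 0.793  0.609 -0.   ]
 [ 0.    -0.    -1.   ]] j [-0.     0.493 -0.14   2.013  0.111  0.643  2.013] F [-0.05 -0.31 -0.58] M [ 0.039 -0.006  0.002] op 0.0378
```

```bash
python3 -m creep '{"dp":[[0,0,0.003],[0,0,0.006],[0,0,0.009],[0,0,0.0115],[0,0,0.0135],[0,0,0.0135]],"rot":[[0,0,0],[0,0,0],[0,0,0],[0,0,0],[0,0,0],[0,0,0]],"jaw":[0,0,0,0,0,0]}'; python3 -c "
from h import *
st()"
```

```text
time_s: 8.2
tcp_pos: [0.5164, 0.0329, 0.0587]
tool_rot: [0.442, 0.897, -0.0, -0.0]
force: [0.3, 0.5, -1.1]
opening: 0.0381
t 8.2 tcp [0.5164 0.0329 0.0587] rot
 [[-0.609  0.793 -0.   ]
 [ 0.793  0.609 -0.   ]
 [ 0.    -0.    -1.   ]] j [-0.004  0.517 -0.136  2.017  0.117  0.615  2.008] F [ 0.26  0.54 -1.08] M [ 0.012 -0.021 -0.054] op 0.0381
```

```bash
python3 -m creep '{"dp":[[0,0,0.0007],[0,0,0.0014],[0,0,0.002],[0,0,0.002]],"rot":[[0,0,0],[0,0,0],[0,0,0],[0,0,0]],"jaw":[0,0,0,0]}'; python3 -c "
from h import *
X=[]
for i in range(3):
    s=arm.observe(); X.append(np.r_[s['force'],s['moment']]); a,d,p=shot('wrist')
print(np.mean(X,0).round(3))
np.savez('w5',a=a,d=d); ring(a,d,p,.06); st()"
```

```text
time_s: 8.7
tcp_pos: [0.5165, 0.0328, 0.0584]
tool_rot: [0.442, 0.897, -0.0, 0.0]
force: [-5.6, -0.0, 16.1]
opening: 0.0383
[-5.873 -0.083 16.108 -0.065  1.23   0.033]
ring px ((319.8205261230469, 334.5), 39.20830154418945) 3867 at z [0.5157 0.0328 0.06  ] depth [0.5152 0.0322 0.0599]
t 8.85 tcp [0.5165 0.0328 0.0584] rot
 [[-0.609  0.793  0.   ]
 [ 0.793  0.609 -0.   ]
 [-0.    -0.    -1.   ]] j [-0.005  0.517 -0.136  2.017  0.117  0.614  2.007] F [-4.93 -0.48 16.01] M [-0.025  1.188  0.002] op 0.0381
```

```bash
python3 -m creep '{"dp":[[0,0,-0.0006],[0,0,-0.0012],[0,0,-0.0012],[0,0,-0.0012],[0,0,-0.0012],[0,0,-0.0012],[0,0,-0.0012]],"rot":[[0,0,0],[0,0,0],[0,0,0],[0,0,10],[0,0,20],[0,0,30],[0,0,30]],"jaw":[0,0,0,0,0,0,0]}'; python3 -c "
from h import *
X=[]
for i in range(3):
    a,d,p=shot('wrist'); s=arm.observe(); X.append(np.r_[s['force'],s['moment']])
print(np.mean(X,0).round(3))
np.savez('w6',a=a,d=d); ring(a,d,p,.06); st()"
```

```text
time_s: 9.72
tcp_pos: [0.5175, 0.033, 0.0585]
tool_rot: [0.659, 0.753, 0.001, 0.001]
force: [1.1, -0.6, 4.7]
opening: 0.0381
[ 0.432  0.083  5.371  0.014 -0.105 -0.061]
ring px ((319.0, 334.5), 38.5520133972168) 3797 at z [0.5166 0.033  0.06  ] depth [0.5163 0.033  0.0599]
t 9.875 tcp [0.5175 0.033  0.0585] rot
 [[-0.135  0.991  0.002]
 [ 0.991  0.135  0.   ]
 [-0.     0.002 -1.   ]] j [-0.112  0.513 -0.004  2.02   0.004  0.606  1.587] F [0.   0.18 5.11] M [ 0.038 -0.087 -0.071] op 0.0378
```

```bash
python3 -m creep '{"dp":[[0,0,0],[0,0,0],[0,0,0],[0,0,0],[0,0,0],[0,0,0],[0,0,0],[0,0,0]],"rot":[[0,0,10],[0,0,20],[0,0,30],[0,0,40],[0,0,50],[0,0,60],[0,0,70],[0,0,70]],"jaw":[0,0,0,0,0,0,0,0]}'; python3 -c "
from h import *
X=[]
for i in range(3):
    a,d,p=shot('wrist'); s=arm.observe(); X.append(np.r_[s['force'],s['moment']])
print(np.mean(X,0).round(3))
np.savez('w7',a=a,d=d); ring(a,d,p,.06); st(); save(a,'w7.png')"
```

```text
time_s: 10.88
tcp_pos: [0.517, 0.0332, 0.0585]
tool_rot: [0.971, 0.239, 0.0, -0.0]
force: [-1.0, 1.3, 9.1]
opening: 0.0381
[-0.948  0.424  8.109  0.155  0.237 -0.073]
ring px ((318.7054138183594, 333.0997619628906), 38.58637619018555) 3741 at z [0.5158 0.0346 0.06  ] depth [0.5154 0.0353 0.0598]
t 11.025 tcp [0.5169 0.0332 0.0585] rot
 [[ 0.885  0.466  0.001]
 [ 0.466 -0.885  0.   ]
 [ 0.001 -0.    -1.   ]] j [-0.365  0.532  0.306  2.029 -0.268  0.618  0.605] F [-0.72  0.94  7.82] M [ 0.191  0.285 -0.082] op 0.038
```

View pics/w7.png

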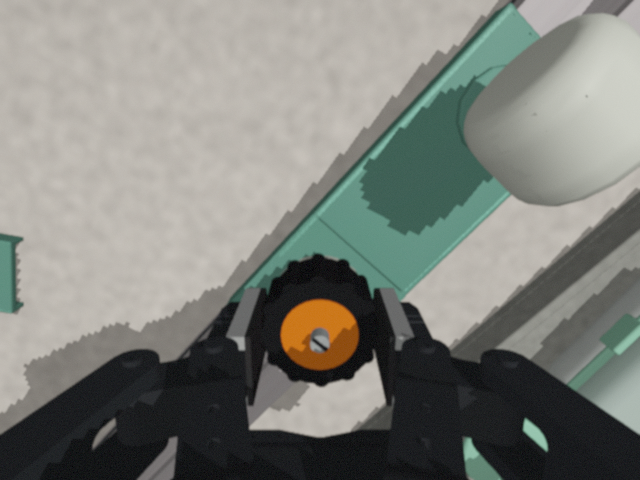

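The notch now lies across the foot (ring at (319,333)). The monitor's post and foot look undisturbed. I'll go on turning in small steps while watching the moment.

```bash
cat > m.py <<'E'
from h import *
s=arm.observe(); M=R.from_quat(s['tool_rot']).as_matrix()
print('MOVING Mz',round(s['moment'][2],3),'F',np.round(s['force'],1))
X=[]
for i in range(3):
    grab_frame('wrist'); t=arm.observe(); X.append(np.r_[t['force'],t['moment']])
print('HELD FM',np.mean(X,0).round(3),'yaw',np.degrees(np.arctan2(M[1,0],M[0,0])).round(1),'tcp',np.round(t['tcp_pos'],4),'j',np.round(t['joints'],2),'t',t['time_s'])
E
python3 -m creep '{"dp":[[0,0,0],[0,0,0],[0,0,0],[0,0,0]],"rot":[[0,0,5],[0,0,10],[0,0,15],[0,0,20]],"jaw":[0,0,0,0]}' >/dev/null; python3 m.py
```

```text
MOVING Mz 0.068 F [-1.3  1.4  7.7]
HELD FM [-1.686  0.731  8.795  0.218  0.376 -0.03 ] yaw 7.6 tcp [0.5168 0.0333 0.0585] j [-0.44  0.54  0.4   2.03 -0.35  0.63  0.33] t 11.675
```

```bash
python3 -m creep '{"dp":[[0,0,0],[0,0,0],[0,0,0],[0,0,0]],"rot":[[0,0,5],[0,0,10],[0,0,15],[0,0,20]],"jaw":[0,0,0,0]}' >/dev/null; python3 m.py
```

```text
MOVING Mz 0.092 F [-1.5  2.5 10.1]
HELD FM [-2.322  0.985 10.104  0.253  0.459 -0.095] yaw -12.4 tcp [0.5167 0.0333 0.0585] j [-0.51  0.56  0.48  2.03 -0.43  0.64  0.05] t 12.325
```

```bash
python3 -m creep '{"dp":[[0,0,-0.0003],[0,0,-0.0006],[0,0,-0.0006],[0,0,-0.0006]],"rot":[[0,0,5],[0,0,10],[0,0,15],[0,0,20]],"jaw":[0,0,0,0]}' >/dev/null; python3 m.py
```

```text
MOVING Mz 0.016 F [-0.2  1.5  3.9]
HELD FM [-0.905  1.165  5.398  0.249  0.181 -0.051] yaw -32.4 tcp [0.5163 0.0332 0.0585] j [-0.57  0.58  0.57  2.04 -0.51  0.66 -0.23] t 12.975
```

```bash
python3 -m creep '{"dp":[[0,0,0],[0,0,0],[0,0,0]],"rot":[[0,0,5],[0,0,10],[0,0,15]],"jaw":[0,0,0]}' >/dev/null; python3 m.py
```

```text
MOVING Mz 0.176 F [-0.6  1.3  4.5]
HELD FM [-0.576  1.188  6.044  0.258  0.27  -0.071] yaw -47.4 tcp [0.5162 0.0332 0.0585] j [-0.62  0.6   0.64  2.04 -0.57  0.68 -0.44] t 13.5
```

```bash
python3 -m creep '{"dp":[[0,0,0],[0,0,0],[0,0,0]],"rot":[[0,0,4],[0,0,8],[0,0,12]],"jaw":[0,0,0]}' >/dev/null; python3 m.py
```

```text
MOVING Mz 0.238 F [-1.1  0.8  5.4]
HELD FM [-1.088  0.95   5.778  0.254  0.267 -0.038] yaw -59.3 tcp [0.5162 0.0333 0.0585] j [-0.66  0.62  0.69  2.04 -0.62  0.7  -0.61] t 14.025
```

```bash
python3 -m creep '{"dp":[[0,0,0],[0,0,0],[0,0,0]],"rot":[[0,0,4],[0,0,8],[0,0,12]],"jaw":[0,0,0]}' >/dev/null; python3 m.py
```

```text
MOVING Mz 0.353 F [-1.3  1.   5.8]
HELD FM [-1.52   0.651  6.001  0.264  0.276  0.049] yaw -71.3 tcp [0.5162 0.0333 0.0585] j [-0.7   0.64  0.74  2.04 -0.66  0.71 -0.78] t 14.55
```

The torque climbed steadily (0.02, 0.18, 0.24, 0.35 while turning), so the head is bearing. Before letting go I'll sample the held torque properly, then open and read the free baseline in the same orientation.

```bash
cat > b.py <<'E'
from h import *
X=[];J=[]
for i in range(6):
    a,d,p=shot('wrist'); t=arm.observe(); X.append(np.r_[t['force'],t['moment']]); J.append(t['joint_efforts'][6])
print('FM',np.mean(X,0).round(3),'sd Mz',np.std(X,0)[5].round(3),'j7 eff',np.mean(J).round(3)); ring(a,d,p,.06)
import sys; np.savez(sys.argv[1],a=a,d=d,c=p['cam_to_world']); st()
E
python3 b.py held1; python3 -m creep '{"dp":[[0,0,0],[0,0,0],[0,0,0],[0,0,0]],"rot":[[0,0,0],[0,0,0],[0,0,0],[0,0,0]],"jaw":[60,70,70,70]}'; python3 b.py free1
```

```text
FM [-1.178e+00  1.580e+00  6.168e+00  3.100e-01  2.560e-01 -1.000e-03] sd Mz 0.029 j7 eff 0.005
ring px ((319.907470703125, 333.46881103515625), 38.6484489440918) 3668 at z [0.517  0.0339 0.06  ] depth [0.5178 0.0346 0.0597]
t 14.85 tcp [0.5162 0.0333 0.0585] rot
 [[ 0.322 -0.947 -0.001]
 [-0.947 -0.322  0.001]
 [-0.001  0.001 -1.   ]] j [-0.698  0.641  0.74   2.04  -0.664  0.715 -0.775] F [-1.05  1.51  6.41] M [0.309 0.206 0.017] op 0.0379
time_s: 15.35
tcp_pos: [0.5164, 0.0327, 0.0585]
tool_rot: [0.812, -0.584, 0.0, 0.0]
force: [0.2, -0.2, 0.0]
opening: 0.0596
FM [-0.061  0.023 -0.012 -0.022  0.012 -0.009] sd Mz 0.022 j7 eff 0.002
ring px ((317.71429443359375, 335.0), 38.92047119140625) 3718 at z [0.5165 0.034  0.06  ] depth [0.5176 0.0347 0.0597]
t 15.65 tcp [0.5164 0.0329 0.0586] rot
 [[ 0.318 -0.948 -0.   ]
 [-0.948 -0.318 -0.   ]
 [ 0.     0.    -1.   ]] j [-0.699  0.641  0.742  2.04  -0.665  0.714 -0.778] F [-0.33  0.17  0.02] M [-0.01   0.003  0.012] op 0.0595
```

Run:
```python
from h import *
c=[cv2.resize(np.load(f)['a'][240:400,255:385],None,fx=3,fy=3,interpolation=cv2.INTER_CUBIC) for f in('held1.npz','free1.npz')]
save(np.hstack(c),'hf.png')
```

```text
(no output)
```

View pics/hf.png

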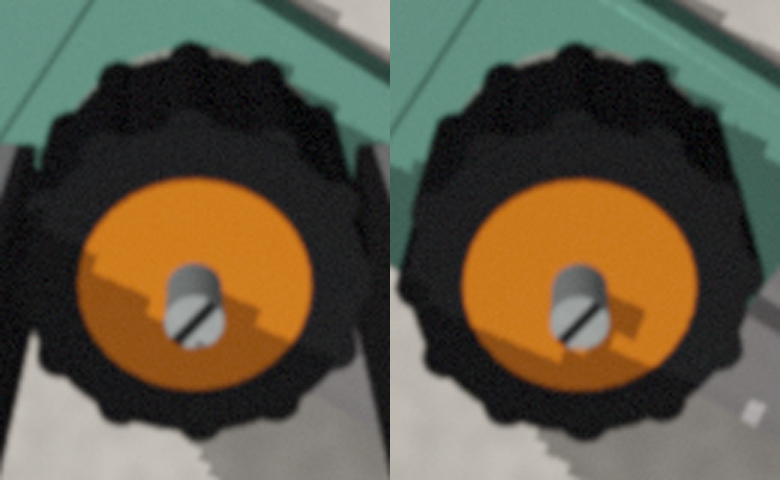

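The knob did not unwind on release: the ribs and notch look the same in both halves, and the notch lies across the foot. The held torque read lower than described, so I'll check by gripping again with little downward push and nudging a few degrees.

```bash
python3 -m creep '{"dp":[[0,0,-0.0005],[0,0,-0.0005],[0,0,-0.0005],[0,0,-0.0005],[0,0,-0.0005]],"rot":[[0,0,0],[0,0,0],[0,0,0],[0,0,0],[0,0,0]],"jaw":[30,0,0,0,0]}' 60; python3 m.py;  python3 -m creep '{"dp":[[0,0,0]],"rot":[[0,0,2]],"jaw":[0]}' ; python3 -c "
from h import *
st()"
```

```text
time_s: 16.27
tcp_pos: [0.5163, 0.0333, 0.0596]
tool_rot: [0.812, -0.584, -0.001, -0.0]
force: [-2.0, 0.3, 6.7]
opening: 0.0378
MOVING Mz -0.03 F [-2.   0.3  6.7]
HELD FM [-2.306e+00  1.473e+00  6.408e+00  2.720e-01  5.340e-01  1.000e-03] yaw -71.5 tcp [0.5163 0.0333 0.0596] j [-0.7   0.64  0.74  2.04 -0.66  0.72 -0.78] t 16.425
time_s: 16.55
tcp_pos: [0.5163, 0.0333, 0.0596]
tool_rot: [0.802, -0.598, -0.001, -0.0]
force: [-2.7, 0.8, 5.8]
opening: 0.0377
t 16.55 tcp [0.5163 0.0333 0.0596] rot
 [[ 0.285 -0.959 -0.   ]
 [-0.959 -0.285  0.001]
 [-0.001  0.    -1.   ]] j [-0.706  0.643  0.751  2.04  -0.672  0.72  -0.807] F [-2.71  0.76  5.83] M [0.256 0.547 0.332] op 0.0377
```

The nudge broke away at 0.33 N m with about 6 N of downward push, which adds some friction. That agrees with the earlier 0.35, near the upper end of hand-tight and well short of 0.5. I'll let go, retreat and verify.

```bash
python3 -m creep '{"dp":[[0,0,0],[0,0,0],[0,0,0],[0,0,-0.02],[0,0,-0.06],[0,0,-0.1],[0,0,-0.13],[0,0,-0.13]],"rot":[[0,0,0],[0,0,0],[0,0,0],[0,0,0],[0,0,0],[0,0,0],[0,0,0],[0,0,0]],"jaw":[60,70,70,70,70,70,70,70]}'
python3 - <<'E'
from h import *
a,d,p=shot('wrist'); ring(a,d,p,.06); save(a,'w9.png'); np.savez('w9',a=a,d=d)
st()
E
```

```text
time_s: 17.55
tcp_pos: [0.5184, 0.0327, 0.1923]
tool_rot: [0.801, -0.598, 0.002, -0.002]
force: [0.6, 0.2, -0.3]
opening: 0.06
ring px ((317.5, 231.0), 19.9061279296875) 1077 at z [0.5161 0.034  0.06  ] depth [0.517  0.0346 0.0597]
t 17.6 tcp [0.5172 0.033  0.1907] rot
 [[ 0.285 -0.959  0.003]
 [-0.959 -0.285  0.001]
 [-0.001 -0.003 -1.   ]] j [-0.876  0.447  0.957  1.972 -0.452  0.948 -0.976] F [-0.69  0.97 -0.54] M [-0.031  0.043 -0.01 ] op 0.0598
```

View pics/w9.png

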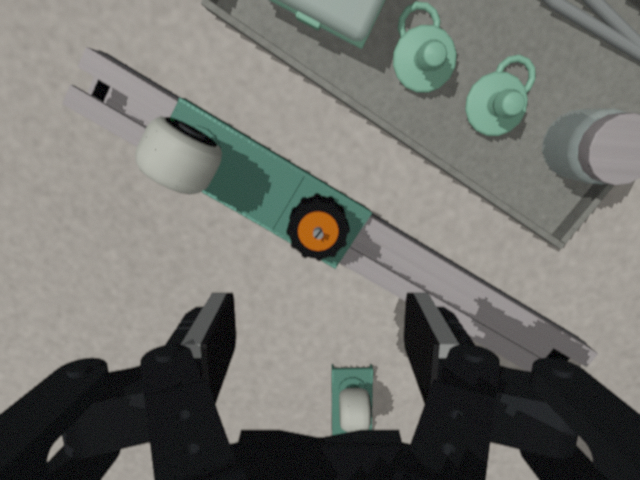

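```bash
python3 -m creep '{"dp":[[0,0.05,-0.02],[0,0.1,-0.04],[0,0.15,-0.06],[0,0.2,-0.08],[0,0.24,-0.1],[0,0.28,-0.1],[0,0.3,-0.1],[0,0.3,-0.1]],"rot":[[0,0,0],[0,0,0],[0,0,0],[0,0,0],[0,0,0],[0,0,0],[0,0,0],[0,0,0]],"jaw":[70,70,70,70,70,70,70,70]}'
python3 - <<'E'
from h import *
a,d,p=shot('top'); z=np.load('last_top.npz')
for A,D in((z['a'],z['d']),(a,d)):
    h=cv2.cvtColor(A,cv2.COLOR_RGB2HSV); W=world(p,*np.meshgrid(np.arange(640),np.arange(480)),D)
    g=(h[...,0]>70)&(h[...,0]<95)&(h[...,1]>90)&(abs(W[...,2]-.033)<.006)&(W[...,0]>.45)&(W[...,0]<.6)
    g=cv2.morphologyEx(g.astype(np.uint8),cv2.MORPH_OPEN,np.ones((3,3)));v,u=np.nonzero(g); print(cv2.minAreaRect(atz(p,u,v,.033)[:,:2].astype(np.float32)*1000))
ring(a,d,p,.06)
save(cv2.resize(np.vstack([z['a'][90:300,150:480],a[90:300,150:480]]),(471,600),interpolation=cv2.INTER_CUBIC),'end.png')
E
```

```text
time_s: 18.6
tcp_pos: [0.2851, -0.0425, 0.2856]
tool_rot: [0.802, -0.597, -0.0, -0.01]
force: [0.1, 0.4, 0.1]
opening: 0.0598
((527.22314453125, 75.79096221923828), (144.0975799560547, 47.00224304199219), 75.40213775634766)
((527.2050170898438, 75.87359619140625), (143.94668579101562, 46.92563247680664), 75.4020767211914)
ring px ((296.5806579589844, 260.1612854003906), 8.848743438720703) 213 at z [0.5164 0.0331 0.06  ] depth [0.5166 0.0339 0.0615]
```

View pics/end.png

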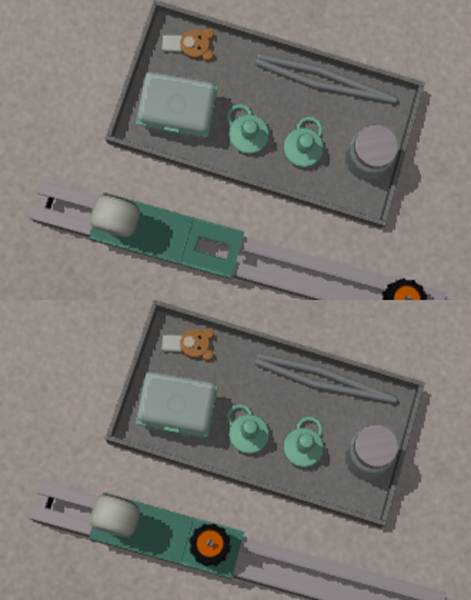

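The two top views match: the tray's contents are in the same places and the foot moved less than 0.1 mm. The knob now sits on the foot at (210,543). I'll do a quick numeric check of the notch angle, then hand in.

Run:
```python
from h import *
p=camera_params('wrist'); p['cam_to_world']=np.load('held1.npz')['c']
q=atz(p,np.array([314.3,325.]),np.array([353.3,341.]),.066); e=q[1]-q[0]; yaw=np.degrees(np.arctan2(e[1],e[0]))%180
print('notch yaw',yaw,'vs rail',(75.35-yaw)%180)
if 82<(75.35-yaw)%180<103: print(arm.sign_off())
```

```text
notch yaw 161.06142539518524 vs rail 94.28857460481476
the job is handed in; nothing more can be done
None
```

The T-bolt is through the larger monitor's foot, with its head square across the rail slot and the knob tightened. I handed the job in at about 19 s of the 67 s. I lifted it from the slot, lowered it through the oblong hole onto the foot, and turned it about 200° clockwise.

Last checks:
- **Head:** the notch stands 94° from lengthwise, which fits the stop at about 95°.
- **Seating:** the top of the knob is 60 mm above the dresser, so the washer is on the foot.
- **Monitor and tray:** the foot moved less than 0.1 mm, and the tray's contents look the same before and after.
- **Release:** the knob did not unwind when I first let go; I gripped it once more afterwards for a 2° check. The robot stands clear.

**Torque did not fully agree:** while turning it read 0.33–0.35 N m with about 6 N of downward push, slightly above the 0.2–0.3 band but below the forced 0.5. Held readings fell to about 0–0.05 N m within 0.3 s, lower than the 0.15 described. The second grip and 2° nudge gave 0.33 N m, so I left it there.

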